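Park the roller of a bench proof press

ROBOT

A 7-joint arm with a two-finger parallel gripper is mounted at the origin on the work surface. World frame = base frame: x ahead of the robot, y to its left, z up, the work surface at z = 0. Lengths are in m, angles in degrees, forces in N, time in s.
With the tool pointing down it reaches from about 0.425 to 0.875 m from the base axis. Payload 4.7 kg.
Tool frame: the origin (TCP) lies on the centre line of the jaws, within the pads' length; the fingertips stand 25 mm ahead of it and the grasp point (between the pads) lies 6 mm ahead of it; z points along the fingers, y is the direction in which the jaws open and shut (so a half turn about z gives the same grasp; the last joint's range is limited). The gripper opens to 87 mm and grips with 3 to 60 N. Pads are 19 mm wide; open, the fingers measure 117 mm over their backs; the gripper's body (75 mm by 190 mm) begins 51 mm behind the grasp point.
Start: joints at [64.865, 18.392, -4.016, 83.108, 1.295, 78.541, -3.26], TCP at [0.284, -0.585, 0.248] pointing down, gripper open.
Joint ranges: [-163.93, 163.93], [-17.29, 119.83], [-79.2, 71.16], [3.27, 140.29], [-89.18, 269.18], [5.43, 117.66], [-154.24, 154.24]. Speed limits (degrees/s): [147.25, 147.25, 180, 180, 180, 180, 180].

INTERFACE

Orientations are given as [roll, pitch, yaw] about the fixed x, y, z axes, in that order (R = Rz(yaw) Ry(pitch) Rx(roll)).
In Python, from cell import env gives the robot as it stands.
- The arm moves only by the shell command python3 -m creep 'ROWS' [OPENING] [FORCE]. ROWS is JSON, a list of rows, each an object of numbers: "tx", "ty", "tz": the shift along the tool's x, y, z in m; "rx", "ry", "rz": the turn, a rotation vector about the tool's x, y, z in degrees. In form: [{"tx": .., "ty": .., "tz": .., "rx": .., "ry": .., "rz": ..}, ...]. A call has 1 to 20 rows; each row shifts and turns the commanded pose from where the row before left it, along the tool's axes as they then stand; what a row does not reach is not made up. A row lasts 1/8 s, in which the tool goes at most 62.5 mm and 10.7 degrees, less where a joint would pass 70% of its speed; a pose out of reach is approached as far as the arm can. A call is refused whole if a number of a shift passes 0.0625 or a number of a turn 10.7, either way. A call with a gripper value outside its range is refused whole. OPENING is the finger opening in m, from 0 to 0.087, set as the call begins (- or left out, the last holds). The fingers move at their own pace and stop on an object; FORCE is the grip in N (left out, the last holds). Time passes only in rows, so rows that do not move let the fingers close. It gives the time, the measured TCP pose, the force and the opening at its end, in the units of the state.
- env.get_obs(): the state, without advancing time (a new reading comes with each control period).
- env.read_camera(name): name is "scene" or "top" or "wrist"; returns a dict with "pixels" (420x560x3 uint8, red, green, blue), "intrinsics" (3x3 intrinsics, pixels), "R" (3x3) and "t" (3): a world point X has camera coordinates R X + t. Camera axes: x right, y down, z forward; pixel columns grow to the right and rows downward; lengths in m; the calibration is good to about 2 mm. The wrist camera is an equidistant fisheye: a pixel r from the principal point sees the ray r / f radians off the axis. A picture is of the moment at which its call begins. There is no depth.
- env.sign_off(): hands the job in, once; it reports no verdict.
The state is a dict: "time_s": time; "qpos": joint angles; "joint_velocities": joint speeds; "effort": joint torques, N m; "tool_pos": TCP position; "tool_rot": TCP orientation; "force": force on the tool from outside, world axes, zero at the start; "wrist_torque": the same for the moment, N m; "grip_width": finger opening in m.
Only numpy, scipy, OpenCV 4.12 (cv2) and the standard library are available. Lean on these libraries where they do the work, as an engineer would, in place of code of your own. Each camera call takes 0.05 s, during which the arm holds its last target.

TASK

The pass is done: with the fingertips only, slowly and gently push the proof press's rubber-covered roller along its rails and up the two short ramps, keeping the fingers behind it so that it never runs free or rolls back towards the print, until it goes over the top and lies fully home against the end stops, and leave it parked there. Do not grip or lift the roller, and do not touch or disturb the print, the hand roller, the ink jar or the palette knife.

Things in the scene. Friction and masses are not known exactly. Their poses are not given: they have to be found in the camera images.
- press: Bench proof press, fixed: dark steel bed with grey side plates, 500 x 203 mm. Origin: centre of its underside, on the table; x along the rails in the push direction (towards the ramps), y across, z up. Bed top z = 20 mm; side plates' inner faces y = +-95.5, top z = 66. Two steel rails, 14 mm wide, centred at y = +-88. Stop blocks at the start end: faces x = -220, tops z = 87.
- ramp_foot (a point): Foot of the ramps, midway between the rails at rail-top height: press frame (20, 0, 45) mm. The rails are level at z = 45 mm before it and climb at 6.5 degrees after it.
- crest (a point): Top of the ramps, midway between the rails at rail-top height: press frame (130, 0, 57.5) mm. Beyond it the rails dip at 6 degrees to the end stops; a roller past the crest rolls down into the dip by itself and the dip keeps it against the stops.
- home (a point): Where the roller's centre lies when fully home: press frame (165, 0, 83.3) mm. The end stops are two rubber-faced blocks on the rails, 14 mm wide, faces 30 mm further on (x = 195), tops at z = 96; nothing stands between them but a tie bar at x = 236, z = 50.
- roller: Loose press roller lying across the rails: black rubber drum 57 mm dia x 163 mm, and at each end a steel ball-bearing runner 60 mm dia x 11 mm that rolls on the rail, turning freely on the axle. 187 mm long, 0.6 to 0.9 kg. Origin at its centre, y along its length. Starts level at press x -45 to 0 mm, centre 75 mm above the table; centre 87.5 mm up on the crest, 83 mm at home.
- print: Carved block with a fresh print on it, loose in the bed behind the roller (press x about -218 to -93 mm): wood 110 x 140 x 22 mm, sheet 118 x 148 mm on top. Origin: centre of its underside, on the bed; x, y along the 110 and 140 mm sides. Top 43 mm above the table, 2 mm below the level rails. Leave it alone.
- brayer: Hand inking roller with wooden handle, loose on a glass ink slab (190 x 140 x 6 mm) beyond the press: 175 mm long, 110 mm wide, 35 mm high, drum 34 mm dia x 90 mm. Origin: on the slab, under about the middle of its length; x from handle to drum. Leave it alone.
- ink_jar: Closed jar of printing ink, 68 mm diameter, 75 mm high, standing loose on the table beyond the press. Origin: centre of its underside. Leave it alone.
- palette_knife: Palette knife with a wooden handle, 200 mm long, lying loose on the table beyond the press. Origin: middle of its underside; x along its length. Leave it alone.
There are look-alikes about, which are no part of the job. Leave any blue, orange or white look-alike of the roller alone.

How it is judged:
By the outcome, as a careful person would: the job done as asked, in the order asked, and still so for the second after the job is handed in, with the robot touching nothing.
It also fails if it takes over 38 s, if anything falls off the work surface, if the arm or the gripper's body presses on something with over 40 N, if the wrist force passes 120 N, or if a joint passes its speed limit or range.

## Working session

There is one attempt and no reset: what is moved stays moved. The work goes in short steps, Python scripts to look and compute and a shell command to move; the robot and the scene stay as the last step left them, time stands still between calls to the robot, and variables do not carry over. Pictures are saved under pics/ and viewed, and the job is handed in when it is done.

```bash
ls; mkdir -p pics; python3 - <<'E'
from cell import env
import cv2
o=env.get_obs();print(o)
for n in("scene","top","wrist"):
    c=env.read_camera(n);cv2.imwrite(f"pics/{n}0.png",c["pixels"][:,:,::-1]);print(n,c["intrinsics"],c["R"],c["t"])
E
```

```text
pics
{'time_s': 0.0, 'qpos': array([64.86345258, 18.439056  , -4.01771933, 83.1761096 ,  1.29567378,
       78.53887844, -3.26017411]), 'joint_velocities': array([-0.02299972,  0.01971314, -0.01712037,  0.02683097,  0.03825332,
        0.04780458, -0.04834651]), 'effort': array([-1.63025234e-04, -4.91294861e+01, -4.04138686e-01, -3.12529492e+01,
       -6.39822450e-02,  4.37844114e-02,  1.39444119e-04]), 'tool_pos': array([ 0.28412763, -0.58405057,  0.24645121]), 'tool_rot': array([-1.79891246e+02,  5.68540777e-03,  2.59483658e+01]), 'force': array([ 0.33914297,  0.4941838 , -0.37521302]), 'wrist_torque': array([-0.00571036, -0.01127294,  0.00132726]), 'grip_width': 0.08699131770992692}
scene [[446.39874569   0.         282.27495533]
 [  0.         446.39874569 207.16783419]
 [  0.           0.           1.        ]] [[-0.7002808   0.71385689 -0.00389202]
 [ 0.5804395   0.56621    -0.58523177]
 [-0.41556803 -0.41208565 -0.81085673]] [ 0.40335777 -0.20418585  1.44942864]
top [[385.73845791   0.         283.18166881]
 [  0.         385.73845791 210.48347533]
 [  0.           0.           1.        ]] [[ 0.00914767 -0.99925552 -0.03747956]
 [-0.99737912 -0.00642746 -0.07206642]
 [ 0.07177187  0.03804057 -0.9966954 ]] [-0.06100406  0.49785595  0.8705857 ]
wrist [[325.1922621    0.         273.25720394]
 [  0.         325.1922621  211.28236444]
 [  0.           0.           1.        ]] [[ 0.43782789 -0.89905713 -0.00173676]
 [-0.87037118 -0.42434076  0.24977777]
 [-0.22530146 -0.10784805 -0.96830163]] [-0.64935914 -0.0317037   0.38853841]
```

View pics/scene0.png

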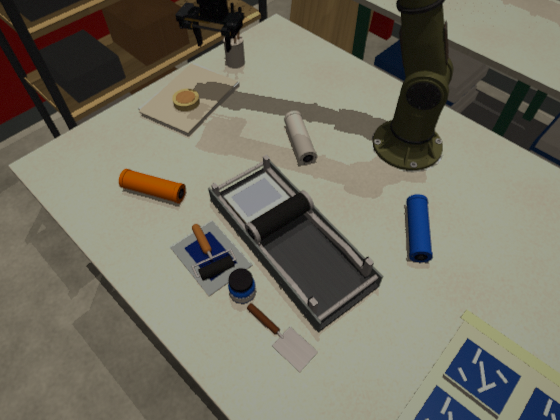

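View pics/top0.png

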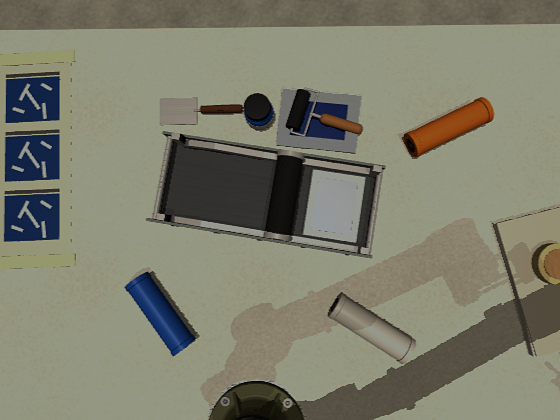

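View pics/wrist0.png

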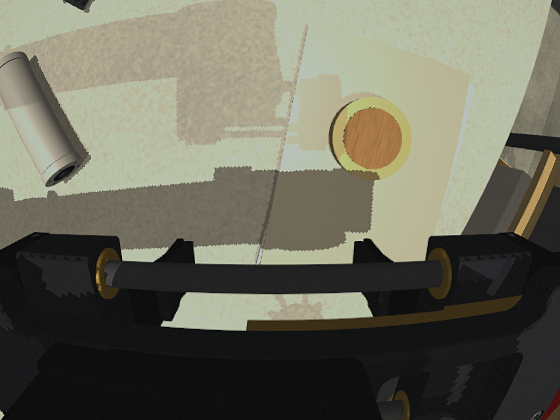

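Top view: the press spans about (150–383, 133–257). The print is at its right end (335,203), the roller at about (286,195), and the ramps and stops are to the left. I'll enlarge the press region to pick landmarks.

```bash
python3 - <<'E'
import cv2
a=cv2.imread("pics/top0.png")[122:264,140:392]
cv2.imwrite("pics/topc.png",cv2.resize(a,None,fx=3.1,fy=3.1,interpolation=cv2.INTER_CUBIC))
a=cv2.imread("pics/scene0.png")[150:330,200:390]
cv2.imwrite("pics/scenec.png",cv2.resize(a,None,fx=3.3,fy=3.3,interpolation=cv2.INTER_CUBIC))
E
```

```text
(no output)
```

View pics/topc.png

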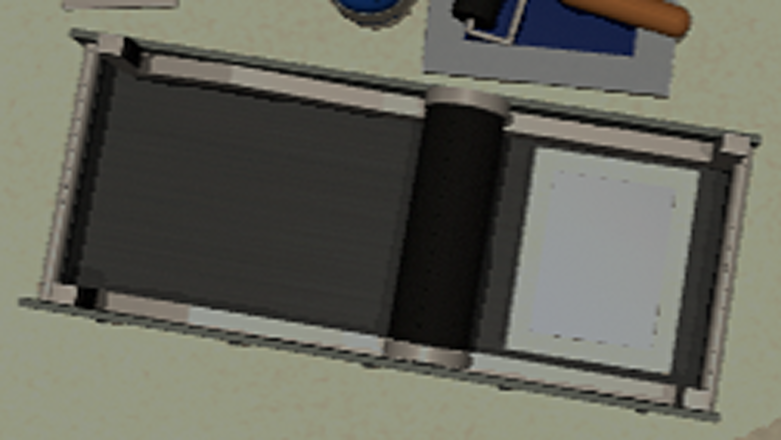

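View pics/scenec.png

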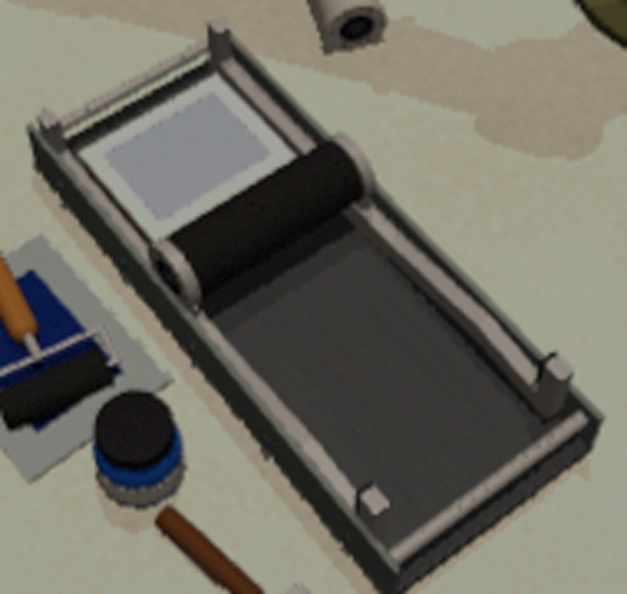

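```bash
cat >h.py <<'E'
import numpy as np
from cell import env
def cast(c,uv,z):
    uv=np.atleast_2d(uv).astype(float);K=c["intrinsics"];R=np.array(c["R"]);t=np.array(c["t"])
    d=np.c_[(uv-K[[0,1],2])/K[0,0],np.ones(len(uv))]@R
    o=-R.T@t
    return o+d*((z-o[2])/d[:,2])[:,None]
def proj(c,X):
    p=np.atleast_2d(X)@np.array(c["R"]).T+c["t"]
    return (p[:,:2]/p[:,2:])*c["intrinsics"][0,0]+c["intrinsics"][[0,1],2]
E
python3 - <<'E'
from h import *
import cv2
c=env.read_camera("top");s=env.read_camera("scene")
p=np.array([[73,32],[22,302],[759,138],[717,418]])/3.1+[140,122]
W=cast(c,p,.066)[:,:2]
L=np.array([[.25,-.1015],[.25,.1015],[-.25,-.1015],[-.25,.1015]])
print(W)
def kab(L,W):
    a=L-L.mean(0);b=W-W.mean(0)
    th=np.arctan2((a[:,0]*b[:,1]-a[:,1]*b[:,0]).sum(),(a*b).sum());R=np.array([[np.cos(th),-np.sin(th)],[np.sin(th),np.cos(th)]])
    return R,W.mean(0)-R@L.mean(0),np.degrees(th)
R,t,th=kab(L,W);print("press",t,th,"res mm",(L@R.T+t-W)*1e3)
# scene check: same corners seen in scenec: near/far
P=np.array([[.25,-.1015],[.25,.1015],[-.25,-.1015]])
X=np.c_[P@R.T+t,[.066]*3];print((proj(s,X)-[200,150])*3.3)
# roller in top: centre from drum mid at mid-height silhouettes; edges
e=np.array([[467,105],[427,352]])  # rough ends of drum axis (top)
e=np.array([[ (427+507)/2,105],[(388+472)/2,350]])/3.1+[140,122]
Wr=cast(c,e,.075)[:,:2];print("roller",(Wr-t)@R)
s4=np.array([[425,110],[507,125],[388,345],[470,350]])/3.1+[140,122]
print((cast(c,s4,.075)[:,:2]-t)@R)
o=env.get_obs();print(o["time_s"],o["tool_rot"])
np.savez("press.npz",R=R,t=t,th=th)
for n,q in (("foot",(.02,0)),("crest",(.13,0)),("home",(.165,0))): print(n,R@q+t)
print("print end -93:",R@[-.093,0]+t)
E
```

```text
[[ 0.66790665  0.20973243]
 [ 0.4731539   0.24016004]
 [ 0.59180846 -0.27876775]
 [ 0.39673212 -0.24821024]]
press [ 0.53240028 -0.01927138] 81.12357122894421 res mm [[ 3.35399632  2.34019949]
 [-2.46201816  3.23628208]
 [ 2.30022011 -3.17133502]
 [-3.19219827 -2.40514655]]
[[392.29582498 570.52741274]
 [602.6006838  413.91913304]
 [ 22.10025839 121.58399026]]
roller [[-0.04208232 -0.08818732]
 [-0.04459917  0.08487068]]
[[-0.01358592 -0.08011376]
 [-0.07196304 -0.07856726]
 [-0.01534307  0.08620658]
 [-0.07184426  0.08036923]]
0.25 [-1.79949195e+02  5.78634570e-03  2.59428417e+01]
foot [5.35486359e-01 4.89087401e-04]
crest [0.55245979 0.10917166]
home [0.55786043 0.14375248]
print end -93: [ 0.51805002 -0.11115756]
```

The press fit holds: centre (0.532, −0.019), yaw 81.1°, residual about 3 mm, and the scene view agrees. The roller is at press x ≈ −43 mm, within the given range. I'll turn the tool so that both open fingers stand across the press, then move above the gap behind the roller.

```bash
python3 -m creep '[{"rz":-9.2},{"rz":-9.2},{"rz":-9.2},{"rz":-9.2},{"rz":-9.2},{"rz":-9.2},{"tx":0.03,"ty":0.009},{"tx":0.05,"ty":0.016},{"tx":0.05,"ty":0.016},{"tx":0.05,"ty":0.016},{"tx":0.05,"ty":0.016},{"tx":0.05,"ty":0.016},{"tx":0.05,"ty":0.016},{"tx":0.05,"ty":0.016},{"tx":0.05,"ty":0.016},{"tx":0.04,"ty":0.013},{"tx":0.02,"ty":0.006},{},{}]' 0.087
cat >st.py <<'E'
from h import *
d=np.load("press.npz");o=env.get_obs()
print("t",o["time_s"],"TCP press mm",((o["tool_pos"][:2]-d["t"])@d["R"]*1e3).round(1),"z",o["tool_pos"][2].round(4),"rot",o["tool_rot"].round(2),"yaw err",round(o["tool_rot"][2]-float(d["th"]),2),"F press",(o["force"][:2]@d["R"]).round(1),o["force"][2].round(1))
E
python3 st.py
```

```text
t 0.25 TCP press mm [-596.6  158. ] z 0.247 rot [-1.7995e+02  1.0000e-02  2.5940e+01] yaw err -55.18 F press [-0.   0.7] -0.8$[0]: bad value
```

Nothing moved: the rows need all six keys.

```bash
python3 -m creep '[{"tx":0,"ty":0,"tz":0,"rx":0,"ry":0,"rz":-9.2},{"tx":0,"ty":0,"tz":0,"rx":0,"ry":0,"rz":-9.2},{"tx":0,"ty":0,"tz":0,"rx":0,"ry":0,"rz":-9.2},{"tx":0,"ty":0,"tz":0,"rx":0,"ry":0,"rz":-9.2},{"tx":0,"ty":0,"tz":0,"rx":0,"ry":0,"rz":-9.2},{"tx":0,"ty":0,"tz":0,"rx":0,"ry":0,"rz":-9.2},{"tx":0.03,"ty":0.009,"tz":0,"rx":0,"ry":0,"rz":0},{"tx":0.05,"ty":0.016,"tz":0,"rx":0,"ry":0,"rz":0},{"tx":0.05,"ty":0.016,"tz":0,"rx":0,"ry":0,"rz":0},{"tx":0.05,"ty":0.016,"tz":0,"rx":0,"ry":0,"rz":0},{"tx":0.05,"ty":0.016,"tz":0,"rx":0,"ry":0,"rz":0},{"tx":0.05,"ty":0.016,"tz":0,"rx":0,"ry":0,"rz":0},{"tx":0.05,"ty":0.016,"tz":0,"rx":0,"ry":0,"rz":0},{"tx":0.05,"ty":0.016,"tz":0,"rx":0,"ry":0,"rz":0},{"tx":0.05,"ty":0.016,"tz":0,"rx":0,"ry":0,"rz":0},{"tx":0.04,"ty":0.013,"tz":0,"rx":0,"ry":0,"rz":0},{"tx":0.02,"ty":0.006,"tz":0,"rx":0,"ry":0,"rz":0},{"tx":0,"ty":0,"tz":0,"rx":0,"ry":0,"rz":0},{"tx":0,"ty":0,"tz":0,"rx":0,"ry":0,"rz":0}]' 0.087
python3 st.py
```

```text
time_s: 2.62
tool_pos: [0.5134, -0.1258, 0.2474]
tool_rot: [-180.0, 0.1, 81.1]
force: [0.2, 0.2, 0.7]
grip_width: 0.0869
t 2.625 TCP press mm [-108.2    2.3] z 0.2474 rot [-1.7998e+02  5.0000e-02  8.1060e+01] yaw err -0.07 F press [ 0.2 -0.1] 0.7
```

```bash
python3 -m creep '[{"tx":0.006,"ty":0.001,"tz":0.03,"rx":0,"ry":0,"rz":0},{"tx":0.006,"ty":0.001,"tz":0.04,"rx":0,"ry":0,"rz":0},{"tx":0,"ty":0,"tz":0.03,"rx":0,"ry":0,"rz":0},{"tx":0,"ty":0,"tz":0.017,"rx":0,"ry":0,"rz":0},{"tx":0,"ty":0,"tz":0,"rx":0,"ry":0,"rz":0}]'
python3 st.py; python3 - <<'E'
from cell import env
import cv2,numpy as np
a=[cv2.resize(env.read_camera(n)["pixels"][:,:,::-1],(400,300)) for n in("wrist","top")]
s=env.read_camera("scene")["pixels"][140:290,200:400,::-1]
cv2.imwrite("pics/b1.png",np.vstack([np.hstack(a),np.hstack([cv2.resize(s,(400,300)),a[0]*0])]))
E
```

```text
time_s: 3.25
tool_pos: [0.5168, -0.1138, 0.1297]
tool_rot: [-179.9, -0.0, 81.0]
force: [0.8, -0.5, 0.7]
grip_width: 0.0873
t 3.25 TCP press mm [-95.8   0.8] z 0.1297 rot [-179.88   -0.     81.05] yaw err -0.08 F press [-0.4 -0.8] 0.7
```

View pics/b1.png

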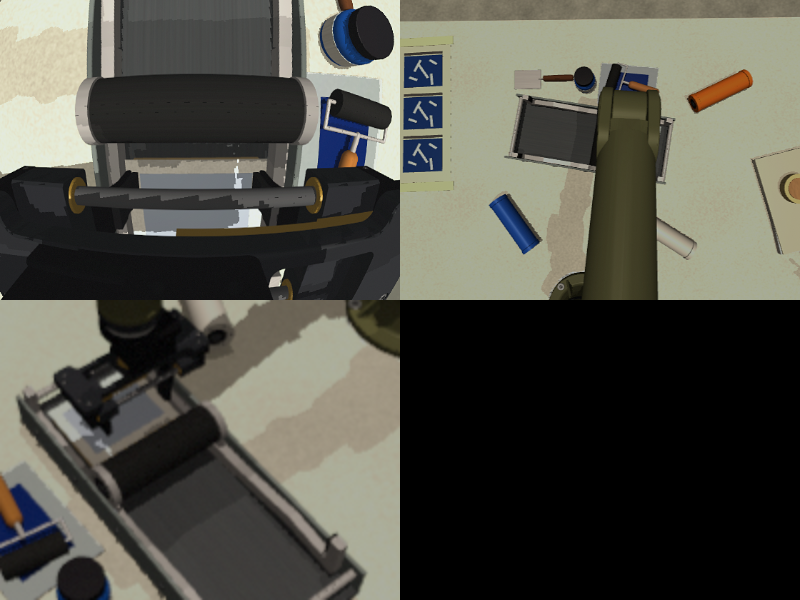

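In the wrist view the fingers are at about (125,180) and (270,185), behind the roller (75–320, 75–145) with a clear gap and centred across the rails. I'll lower to tip height 65 mm, then creep into contact.

```bash
python3 -m creep '[{"tx":0,"ty":0,"tz":0.015,"rx":0,"ry":0,"rz":0},{"tx":0,"ty":0,"tz":0.015,"rx":0,"ry":0,"rz":0},{"tx":0,"ty":0,"tz":0.01,"rx":0,"ry":0,"rz":0},{"tx":0.003,"ty":0,"tz":0,"rx":0,"ry":0,"rz":0},{"tx":0.003,"ty":0,"tz":0,"rx":0,"ry":0,"rz":0},{"tx":0.002,"ty":0,"tz":0,"rx":0,"ry":0,"rz":0},{"tx":0,"ty":0,"tz":0,"rx":0,"ry":0,"rz":0}]'
python3 st.py
python3 -m creep '[{"tx":0.001,"ty":0,"tz":0,"rx":0,"ry":0,"rz":0},{"tx":0.001,"ty":0,"tz":0,"rx":0,"ry":0,"rz":0},{"tx":0.001,"ty":0,"tz":0,"rx":0,"ry":0,"rz":0},{"tx":0.001,"ty":0,"tz":0,"rx":0,"ry":0,"rz":0},{"tx":0.001,"ty":0,"tz":0,"rx":0,"ry":0,"rz":0},{"tx":0.001,"ty":0,"tz":0,"rx":0,"ry":0,"rz":0},{"tx":0.001,"ty":0,"tz":0,"rx":0,"ry":0,"rz":0},{"tx":0.001,"ty":0,"tz":0,"rx":0,"ry":0,"rz":0}]'
python3 st.py; python3 - <<'E'
from cell import env
import cv2,numpy as np
a=[cv2.resize(env.read_camera(n)["pixels"][:,:,::-1],(400,300)) for n in("wrist",)]
s=env.read_camera("scene")["pixels"][140:290,200:400,::-1]
cv2.imwrite("pics/b2.png",np.hstack([a[0],cv2.resize(s,(400,300))]))
E
```

```text
time_s: 4.28
tool_pos: [0.5193, -0.1047, 0.0909]
tool_rot: [180.0, 0.0, 81.2]
force: [0.1, -0.6, 0.7]
grip_width: 0.0868
t 4.275 TCP press mm [-86.4  -0.2] z 0.0909 rot [1.7996e+02 1.0000e-02 8.1170e+01] yaw err 0.05 F press [-0.6 -0.2] 0.7
time_s: 5.28
tool_pos: [0.5202, -0.0971, 0.0906]
tool_rot: [180.0, 0.0, 81.1]
force: [0.3, -0.1, 0.4]
grip_width: 0.0868
t 5.275 TCP press mm [-78.7   0. ] z 0.0906 rot [1.800e+02 1.000e-02 8.114e+01] yaw err 0.02 F press [-0.1 -0.3] 0.4
```

View pics/b2.png

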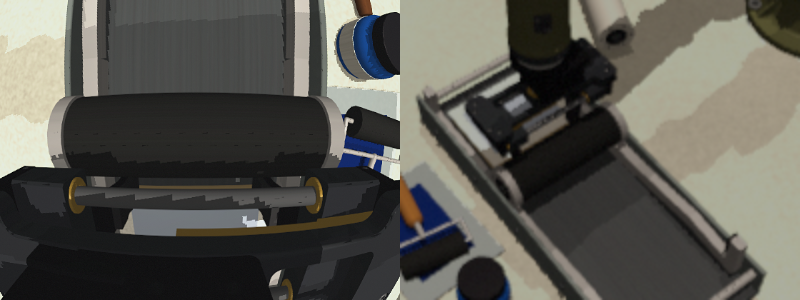

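Both fingers are just at the drum, square to it, and the force is near zero. Now a steady slow push. Time only passes in rows, so the motion stays continuous across calls.

```bash
python3 -m creep '[{"tx":0.001,"ty":0,"tz":0,"rx":0,"ry":0,"rz":0},{"tx":0.001,"ty":0,"tz":0,"rx":0,"ry":0,"rz":0},{"tx":0.001,"ty":0,"tz":0,"rx":0,"ry":0,"rz":0},{"tx":0.001,"ty":0,"tz":0,"rx":0,"ry":0,"rz":0},{"tx":0.0012,"ty":0,"tz":0,"rx":0,"ry":0,"rz":0},{"tx":0.0012,"ty":0,"tz":0,"rx":0,"ry":0,"rz":0},{"tx":0.0013,"ty":0,"tz":0,"rx":0,"ry":0,"rz":0},{"tx":0.0013,"ty":0,"tz":0,"rx":0,"ry":0,"rz":0},{"tx":0.0014,"ty":0,"tz":0,"rx":0,"ry":0,"rz":0},{"tx":0.0014,"ty":0,"tz":0,"rx":0,"ry":0,"rz":0},{"tx":0.0015,"ty":0,"tz":0,"rx":0,"ry":0,"rz":0},{"tx":0.0015,"ty":0,"tz":0,"rx":0,"ry":0,"rz":0},{"tx":0.0015,"ty":0,"tz":0,"rx":0,"ry":0,"rz":0},{"tx":0.0015,"ty":0,"tz":0,"rx":0,"ry":0,"rz":0},{"tx":0.0015,"ty":0,"tz":0,"rx":0,"ry":0,"rz":0},{"tx":0.0015,"ty":0,"tz":0,"rx":0,"ry":0,"rz":0}]'
python3 st.py; python3 - <<'E'
from cell import env
import cv2,numpy as np
a=[cv2.resize(env.read_camera(n)["pixels"][:,:,::-1],(400,300)) for n in("wrist",)]
s=env.read_camera("scene")["pixels"][140:290,200:400,::-1]
cv2.imwrite("pics/b3.png",np.hstack([a[0],cv2.resize(s,(400,300))]))
E
```

```text
time_s: 7.38
tool_pos: [0.5234, -0.0764, 0.0905]
tool_rot: [-180.0, 0.0, 81.1]
force: [1.2, 0.2, 0.4]
grip_width: 0.0872
t 7.375 TCP press mm [-57.8   0.1] z 0.0905 rot [-180.      0.     81.14] yaw err 0.02 F press [ 0.4 -1.1] 0.4
```

View pics/b3.png

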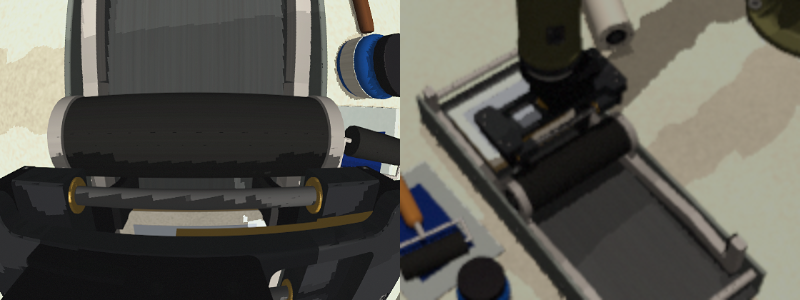

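The roller sits at the same wrist pixels (rows 95–170) as before the push, so it is moving with the fingers and staying square. Its centre is about press x −20. I'll continue.

```bash
python3 -m creep '[{"tx":0.0016,"ty":0,"tz":0,"rx":0,"ry":0,"rz":0},{"tx":0.0016,"ty":0,"tz":0,"rx":0,"ry":0,"rz":0},{"tx":0.0016,"ty":0,"tz":0,"rx":0,"ry":0,"rz":0},{"tx":0.0016,"ty":0,"tz":0,"rx":0,"ry":0,"rz":0},{"tx":0.0016,"ty":0,"tz":0,"rx":0,"ry":0,"rz":0},{"tx":0.0016,"ty":0,"tz":0,"rx":0,"ry":0,"rz":0},{"tx":0.0016,"ty":0,"tz":0,"rx":0,"ry":0,"rz":0},{"tx":0.0016,"ty":0,"tz":0,"rx":0,"ry":0,"rz":0},{"tx":0.0016,"ty":0,"tz":0,"rx":0,"ry":0,"rz":0},{"tx":0.0016,"ty":0,"tz":0,"rx":0,"ry":0,"rz":0},{"tx":0.0016,"ty":0,"tz":0,"rx":0,"ry":0,"rz":0},{"tx":0.0016,"ty":0,"tz":0,"rx":0,"ry":0,"rz":0},{"tx":0.0016,"ty":0,"tz":0,"rx":0,"ry":0,"rz":0},{"tx":0.0016,"ty":0,"tz":0,"rx":0,"ry":0,"rz":0},{"tx":0.0016,"ty":0,"tz":0,"rx":0,"ry":0,"rz":0},{"tx":0.0016,"ty":0,"tz":0,"rx":0,"ry":0,"rz":0},{"tx":0.0016,"ty":0,"tz":0,"rx":0,"ry":0,"rz":0},{"tx":0.0016,"ty":0,"tz":0,"rx":0,"ry":0,"rz":0},{"tx":0.0016,"ty":0,"tz":0,"rx":0,"ry":0,"rz":0},{"tx":0.0016,"ty":0,"tz":0,"rx":0,"ry":0,"rz":0}]'
python3 st.py
python3 -m creep '[{"tx":0.0016,"ty":0,"tz":0,"rx":0,"ry":0,"rz":0},{"tx":0.0016,"ty":0,"tz":0,"rx":0,"ry":0,"rz":0},{"tx":0.0016,"ty":0,"tz":0,"rx":0,"ry":0,"rz":0},{"tx":0.0016,"ty":0,"tz":0,"rx":0,"ry":0,"rz":0},{"tx":0.0016,"ty":0,"tz":0,"rx":0,"ry":0,"rz":0},{"tx":0.0016,"ty":0,"tz":0,"rx":0,"ry":0,"rz":0},{"tx":0.0016,"ty":0,"tz":0,"rx":0,"ry":0,"rz":0},{"tx":0.0016,"ty":0,"tz":0,"rx":0,"ry":0,"rz":0},{"tx":0.0016,"ty":0,"tz":0,"rx":0,"ry":0,"rz":0},{"tx":0.0016,"ty":0,"tz":0,"rx":0,"ry":0,"rz":0},{"tx":0.0016,"ty":0,"tz":0,"rx":0,"ry":0,"rz":0},{"tx":0.0016,"ty":0,"tz":0,"rx":0,"ry":0,"rz":0},{"tx":0.0016,"ty":0,"tz":0,"rx":0,"ry":0,"rz":0},{"tx":0.0016,"ty":0,"tz":0,"rx":0,"ry":0,"rz":0},{"tx":0.0016,"ty":0,"tz":0,"rx":0,"ry":0,"rz":0},{"tx":0.0016,"ty":0,"tz":0,"rx":0,"ry":0,"rz":0}]'
python3 st.py; python3 - <<'E'
from cell import env
import cv2,numpy as np
a=[cv2.resize(env.read_camera(n)["pixels"][:,:,::-1],(400,300)) for n in("wrist",)]
s=env.read_camera("scene")["pixels"][140:290,200:400,::-1]
cv2.imwrite("pics/b4.png",np.hstack([a[0],cv2.resize(s,(400,300))]))
E
```

```text
time_s: 9.98
tool_pos: [0.5284, -0.0447, 0.0906]
tool_rot: [180.0, 0.0, 81.1]
force: [-0.0, 0.5, 0.1]
grip_width: 0.0869
t 9.975 TCP press mm [-25.8   0. ] z 0.0906 rot [180.     0.    81.14] yaw err 0.02 F press [0.5 0.1] 0.1
time_s: 11.98
tool_pos: [0.5323, -0.0195, 0.0905]
tool_rot: [180.0, 0.0, 81.1]
force: [0.4, 0.4, 0.6]
grip_width: 0.0869
t 11.975 TCP press mm [-0.2  0.1] z 0.0905 rot [1.800e+02 1.000e-02 8.114e+01] yaw err 0.02 F press [ 0.5 -0.3] 0.6
```

View pics/b4.png

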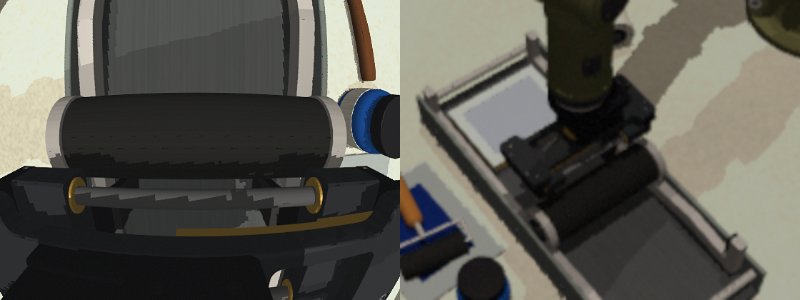

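On the ramp, still in contact. I'll go on up, with a small rise to follow the roller.

```bash
python3 -m creep '[{"tx":0.0018,"ty":0,"tz":-0.0002,"rx":0,"ry":0,"rz":0},{"tx":0.002,"ty":0,"tz":-0.0002,"rx":0,"ry":0,"rz":0},{"tx":0.002,"ty":0,"tz":-0.0002,"rx":0,"ry":0,"rz":0},{"tx":0.002,"ty":0,"tz":-0.0002,"rx":0,"ry":0,"rz":0},{"tx":0.002,"ty":0,"tz":-0.0002,"rx":0,"ry":0,"rz":0},{"tx":0.002,"ty":0,"tz":-0.0002,"rx":0,"ry":0,"rz":0},{"tx":0.002,"ty":0,"tz":-0.0002,"rx":0,"ry":0,"rz":0},{"tx":0.002,"ty":0,"tz":-0.0002,"rx":0,"ry":0,"rz":0},{"tx":0.002,"ty":0,"tz":-0.0002,"rx":0,"ry":0,"rz":0},{"tx":0.002,"ty":0,"tz":-0.0002,"rx":0,"ry":0,"rz":0},{"tx":0.002,"ty":0,"tz":-0.0002,"rx":0,"ry":0,"rz":0},{"tx":0.002,"ty":0,"tz":-0.0002,"rx":0,"ry":0,"rz":0},{"tx":0.002,"ty":0,"tz":-0.0002,"rx":0,"ry":0,"rz":0},{"tx":0.002,"ty":0,"tz":-0.0002,"rx":0,"ry":0,"rz":0},{"tx":0.002,"ty":0,"tz":-0.0002,"rx":0,"ry":0,"rz":0},{"tx":0.002,"ty":0,"tz":-0.0002,"rx":0,"ry":0,"rz":0},{"tx":0.002,"ty":0,"tz":-0.0002,"rx":0,"ry":0,"rz":0},{"tx":0.002,"ty":0,"tz":-0.0002,"rx":0,"ry":0,"rz":0},{"tx":0.002,"ty":0,"tz":-0.0002,"rx":0,"ry":0,"rz":0},{"tx":0.002,"ty":0,"tz":-0.0002,"rx":0,"ry":0,"rz":0}]'
python3 st.py
python3 -m creep '[{"tx":0.002,"ty":0,"tz":-0.0002,"rx":0,"ry":0,"rz":0},{"tx":0.002,"ty":0,"tz":-0.0002,"rx":0,"ry":0,"rz":0},{"tx":0.002,"ty":0,"tz":-0.0002,"rx":0,"ry":0,"rz":0},{"tx":0.002,"ty":0,"tz":-0.0002,"rx":0,"ry":0,"rz":0},{"tx":0.002,"ty":0,"tz":-0.0002,"rx":0,"ry":0,"rz":0},{"tx":0.002,"ty":0,"tz":-0.0002,"rx":0,"ry":0,"rz":0},{"tx":0.002,"ty":0,"tz":-0.0002,"rx":0,"ry":0,"rz":0},{"tx":0.002,"ty":0,"tz":-0.0002,"rx":0,"ry":0,"rz":0},{"tx":0.0018,"ty":0,"tz":0,"rx":0,"ry":0,"rz":0},{"tx":0.0018,"ty":0,"tz":0,"rx":0,"ry":0,"rz":0},{"tx":0.0016,"ty":0,"tz":0,"rx":0,"ry":0,"rz":0},{"tx":0.0016,"ty":0,"tz":0,"rx":0,"ry":0,"rz":0},{"tx":0.0014,"ty":0,"tz":0,"rx":0,"ry":0,"rz":0},{"tx":0.0014,"ty":0,"tz":0,"rx":0,"ry":0,"rz":0}]'
python3 st.py; python3 - <<'E'
from cell import env
import cv2,numpy as np
a=[cv2.resize(env.read_camera(n)["pixels"][:,:,::-1],(400,300)) for n in("wrist",)]
s=env.read_camera("scene")["pixels"][170:320,200:400,::-1]
cv2.imwrite("pics/b5.png",np.hstack([a[0],cv2.resize(s,(400,300))]))
E
```

```text
time_s: 14.58
tool_pos: [0.5384, 0.0199, 0.0945]
tool_rot: [-180.0, 0.0, 81.1]
force: [-0.4, -1.3, -0.5]
grip_width: 0.0873
t 14.575 TCP press mm [39.6  0.1] z 0.0945 rot [-180.      0.     81.14] yaw err 0.02 F press [-1.3  0.2] -0.5
time_s: 16.32
tool_pos: [0.5423, 0.0451, 0.0961]
tool_rot: [-180.0, 0.0, 81.1]
force: [-0.2, -1.4, 0.4]
grip_width: 0.0871
t 16.325 TCP press mm [65.2  0.1] z 0.0961 rot [-1.800e+02  1.000e-02  8.115e+01] yaw err 0.02 F press [-1.4  0. ] 0.4
```

View pics/b5.png

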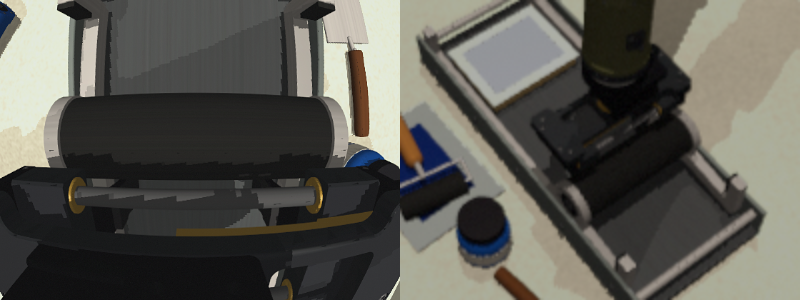

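The push force of about 1.4 N fits the roller's weight on the ramp. The roller centre is at about x 103. I'll take it slowly over the crest.

```bash
python3 -m creep '[{"tx":0.0013,"ty":0,"tz":0,"rx":0,"ry":0,"rz":0},{"tx":0.0013,"ty":0,"tz":0,"rx":0,"ry":0,"rz":0},{"tx":0.0013,"ty":0,"tz":0,"rx":0,"ry":0,"rz":0},{"tx":0.0013,"ty":0,"tz":0,"rx":0,"ry":0,"rz":0},{"tx":0.0013,"ty":0,"tz":0,"rx":0,"ry":0,"rz":0},{"tx":0.0013,"ty":0,"tz":0,"rx":0,"ry":0,"rz":0},{"tx":0.0013,"ty":0,"tz":0,"rx":0,"ry":0,"rz":0},{"tx":0.0013,"ty":0,"tz":0,"rx":0,"ry":0,"rz":0},{"tx":0.0013,"ty":0,"tz":0,"rx":0,"ry":0,"rz":0},{"tx":0.0013,"ty":0,"tz":0,"rx":0,"ry":0,"rz":0},{"tx":0.0012,"ty":0,"tz":0,"rx":0,"ry":0,"rz":0},{"tx":0.0012,"ty":0,"tz":0,"rx":0,"ry":0,"rz":0},{"tx":0.0011,"ty":0,"tz":0,"rx":0,"ry":0,"rz":0},{"tx":0.001,"ty":0,"tz":0,"rx":0,"ry":0,"rz":0},{"tx":0.001,"ty":0,"tz":0,"rx":0,"ry":0,"rz":0},{"tx":0.001,"ty":0,"tz":0,"rx":0,"ry":0,"rz":0},{"tx":0.001,"ty":0,"tz":0,"rx":0,"ry":0,"rz":0},{"tx":0.001,"ty":0,"tz":0,"rx":0,"ry":0,"rz":0},{"tx":0.001,"ty":0,"tz":0,"rx":0,"ry":0,"rz":0},{"tx":0.001,"ty":0,"tz":0,"rx":0,"ry":0,"rz":0}]'
python3 st.py
python3 -m creep '[{"tx":0.001,"ty":0,"tz":0,"rx":0,"ry":0,"rz":0},{"tx":0.001,"ty":0,"tz":0,"rx":0,"ry":0,"rz":0},{"tx":0.001,"ty":0,"tz":0,"rx":0,"ry":0,"rz":0},{"tx":0.001,"ty":0,"tz":0,"rx":0,"ry":0,"rz":0},{"tx":0.001,"ty":0,"tz":0,"rx":0,"ry":0,"rz":0},{"tx":0.001,"ty":0,"tz":0,"rx":0,"ry":0,"rz":0},{"tx":0.001,"ty":0,"tz":0,"rx":0,"ry":0,"rz":0},{"tx":0.001,"ty":0,"tz":0,"rx":0,"ry":0,"rz":0},{"tx":0.001,"ty":0,"tz":0,"rx":0,"ry":0,"rz":0},{"tx":0.001,"ty":0,"tz":0,"rx":0,"ry":0,"rz":0}]'
python3 st.py; python3 - <<'E'
from cell import env
import cv2,numpy as np
a=[cv2.resize(env.read_camera(n)["pixels"][:,:,::-1],(400,300)) for n in("wrist",)]
s=env.read_camera("scene")["pixels"][170:320,200:400,::-1]
cv2.imwrite("pics/b6.png",np.hstack([a[0],cv2.resize(s,(400,300))]))
E
```

```text
time_s: 18.92
tool_pos: [0.546, 0.0684, 0.0961]
tool_rot: [180.0, -0.0, 81.1]
force: [-0.1, -1.2, -0.1]
grip_width: 0.0865
t 18.925 TCP press mm [88.7  0.1] z 0.0961 rot [180.    -0.    81.14] yaw err 0.02 F press [-1.2 -0.1] -0.1
time_s: 20.18
tool_pos: [0.5475, 0.0782, 0.0962]
tool_rot: [180.0, 0.0, 81.1]
force: [0.0, -0.6, -0.7]
grip_width: 0.0869
t 20.175 TCP press mm [98.7  0.1] z 0.0962 rot [1.800e+02 1.000e-02 8.115e+01] yaw err 0.02 F press [-0.6 -0.1] -0.7
```

View pics/b6.png

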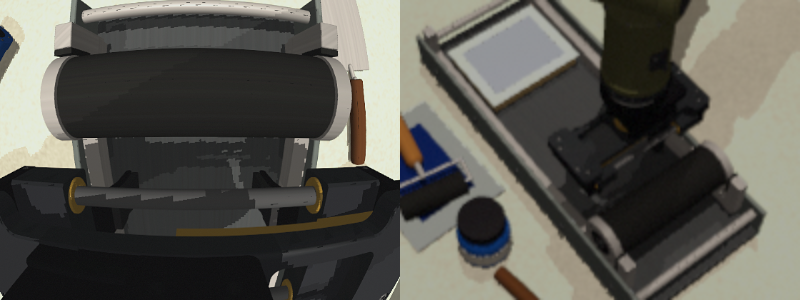

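The roller has gone over the crest and lies at the end stops (wrist view: roller rows 55–135, stops just ahead at (75,45) and (320,40)). I'll follow it gently to confirm by touch that it is seated.

```bash
python3 -m creep '[{"tx":0.002,"ty":0,"tz":0,"rx":0,"ry":0,"rz":0},{"tx":0.003,"ty":0,"tz":0,"rx":0,"ry":0,"rz":0},{"tx":0.003,"ty":0,"tz":0,"rx":0,"ry":0,"rz":0},{"tx":0.003,"ty":0,"tz":0,"rx":0,"ry":0,"rz":0},{"tx":0.003,"ty":0,"tz":0,"rx":0,"ry":0,"rz":0},{"tx":0.003,"ty":0,"tz":0,"rx":0,"ry":0,"rz":0},{"tx":0.003,"ty":0,"tz":0,"rx":0,"ry":0,"rz":0},{"tx":0.002,"ty":0,"tz":0,"rx":0,"ry":0,"rz":0},{"tx":0.001,"ty":0,"tz":0,"rx":0,"ry":0,"rz":0},{"tx":0.0005,"ty":0,"tz":0,"rx":0,"ry":0,"rz":0}]'
python3 st.py
python3 -m creep '[{"tx":0.0006,"ty":0,"tz":0,"rx":0,"ry":0,"rz":0},{"tx":0.0006,"ty":0,"tz":0,"rx":0,"ry":0,"rz":0},{"tx":0.0006,"ty":0,"tz":0,"rx":0,"ry":0,"rz":0},{"tx":0.0006,"ty":0,"tz":0,"rx":0,"ry":0,"rz":0}]'
python3 st.py; python3 - <<'E'
from cell import env
import cv2,numpy as np
a=[cv2.resize(env.read_camera(n)["pixels"][:,:,::-1],(400,300)) for n in("wrist",)]
s=env.read_camera("scene")["pixels"][170:320,200:400,::-1]
cv2.imwrite("pics/b7.png",np.hstack([a[0],cv2.resize(s,(400,300))]))
E
```

```text
time_s: 21.52
tool_pos: [0.5511, 0.1014, 0.0961]
tool_rot: [-180.0, 0.0, 81.1]
force: [-0.3, -0.8, 0.7]
grip_width: 0.0871
t 21.525 TCP press mm [1.221e+02 1.000e-01] z 0.0961 rot [-1.800e+02  1.000e-02  8.114e+01] yaw err 0.02 F press [-0.9  0.2] 0.7
time_s: 22.02
tool_pos: [0.5515, 0.1038, 0.0961]
tool_rot: [-180.0, 0.0, 81.1]
force: [-0.9, 0.4, 0.6]
grip_width: 0.0872
t 22.025 TCP press mm [1.245e+02 1.000e-01] z 0.0961 rot [-180.      0.     81.14] yaw err 0.02 F press [0.2 1. ] 0.6
```

View pics/b7.png

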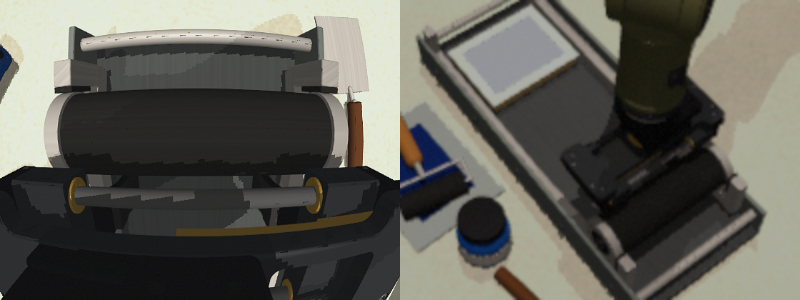

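```bash
python3 -m creep '[{"tx":0.0006,"ty":0,"tz":0,"rx":0,"ry":0,"rz":0},{"tx":0.0006,"ty":0,"tz":0,"rx":0,"ry":0,"rz":0},{"tx":0.0006,"ty":0,"tz":0,"rx":0,"ry":0,"rz":0},{"tx":0.0006,"ty":0,"tz":0,"rx":0,"ry":0,"rz":0}]'
python3 st.py
```

```text
time_s: 22.62
tool_pos: [0.5519, 0.1062, 0.0961]
tool_rot: [180.0, 0.0, 81.1]
force: [0.3, 0.4, -0.7]
grip_width: 0.0873
t 22.625 TCP press mm [1.27e+02 1.00e-01] z 0.0961 rot [180.     0.    81.15] yaw err 0.03 F press [ 0.4 -0.3] -0.7
```

```bash
python3 -m creep '[{"tx":0.0005,"ty":0,"tz":0,"rx":0,"ry":0,"rz":0},{"tx":0.0005,"ty":0,"tz":0,"rx":0,"ry":0,"rz":0},{"tx":0.0005,"ty":0,"tz":0,"rx":0,"ry":0,"rz":0}]'
python3 st.py
```

```text
time_s: 23.0
tool_pos: [0.5519, 0.1065, 0.0959]
tool_rot: [-180.0, 0.1, 81.1]
force: [-0.5, -3.0, 0.2]
grip_width: 0.0867
t 23.0 TCP press mm [1.273e+02 1.000e-01] z 0.0959 rot [-1.7998e+02  1.0000e-01  8.1110e+01] yaw err -0.01 F press [-3.  0.] 0.2
```

Firm contact (3 N) at TCP x 127.3 puts the roller at about 165, which is home. I'll back straight off, then up and away.

```bash
python3 -m creep '[{"tx":-0.001,"ty":0,"tz":0,"rx":0,"ry":0,"rz":0},{"tx":-0.002,"ty":0,"tz":0,"rx":0,"ry":0,"rz":0},{"tx":-0.005,"ty":0,"tz":0,"rx":0,"ry":0,"rz":0},{"tx":-0.01,"ty":0,"tz":0,"rx":0,"ry":0,"rz":0},{"tx":-0.015,"ty":0,"tz":0,"rx":0,"ry":0,"rz":0},{"tx":-0.01,"ty":0,"tz":-0.02,"rx":0,"ry":0,"rz":0},{"tx":0,"ty":0,"tz":-0.04,"rx":0,"ry":0,"rz":0},{"tx":0,"ty":0,"tz":-0.04,"rx":0,"ry":0,"rz":0},{"tx":0,"ty":0,"tz":-0.04,"rx":0,"ry":0,"rz":0},{"tx":-0.04,"ty":0,"tz":-0.01,"rx":0,"ry":0,"rz":0},{"tx":-0.05,"ty":0,"tz":0,"rx":0,"ry":0,"rz":0},{"tx":-0.05,"ty":0,"tz":0,"rx":0,"ry":0,"rz":0},{"tx":-0.05,"ty":0,"tz":0,"rx":0,"ry":0,"rz":0},{"tx":-0.05,"ty":0,"tz":0,"rx":0,"ry":0,"rz":0},{"tx":-0.04,"ty":0,"tz":0,"rx":0,"ry":0,"rz":0},{"tx":-0.02,"ty":0,"tz":0,"rx":0,"ry":0,"rz":0},{"tx":0,"ty":0,"tz":0,"rx":0,"ry":0,"rz":0}]'
python3 st.py; python3 - <<'E'
from cell import env
import cv2,numpy as np
t=env.read_camera("top")["pixels"][:,:,::-1]
s=env.read_camera("scene")["pixels"][:,:,::-1]
cv2.imwrite("pics/t8.png",t);cv2.imwrite("pics/s8.png",s)
cv2.imwrite("pics/b8.png",np.vstack([np.hstack([cv2.resize(t,(400,300)),cv2.resize(s,(400,300))]),np.hstack([cv2.resize(t[110:260,140:340],(400,300)),cv2.resize(s[200:330,230:403],(400,300))])]))
E
```

```text
time_s: 25.12
tool_pos: [0.4991, -0.2322, 0.2468]
tool_rot: [180.0, -0.0, 81.0]
force: [0.7, 0.5, -0.7]
grip_width: 0.0869
t 25.125 TCP press mm [-2.155e+02  1.000e-01] z 0.2468 rot [ 1.7996e+02 -1.0000e-02  8.1010e+01] yaw err -0.12 F press [ 0.6 -0.7] -0.7
```

View pics/b8.png

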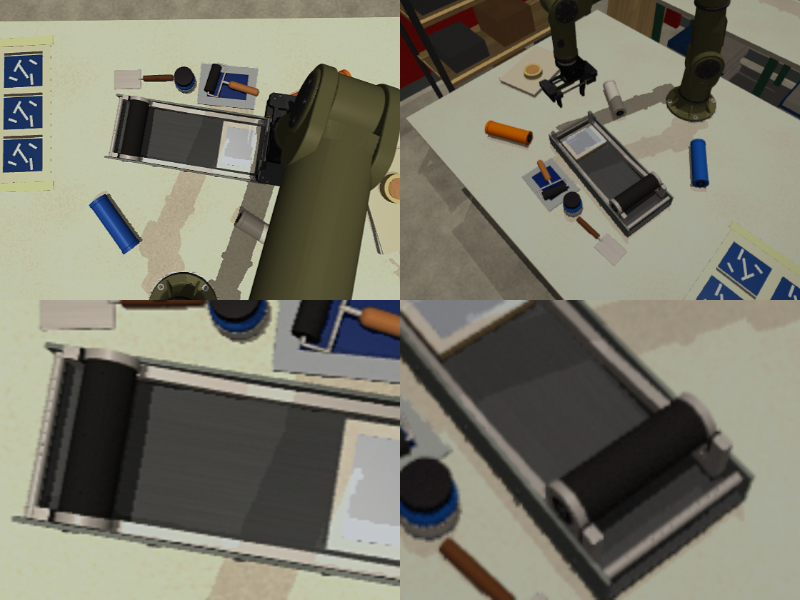

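The roller lies square against both end stops, in the top crop from (108,357) to (85,520). The print, hand roller, jar and knife look unmoved. I'll check with numbers.

```bash
python3 - <<'E'
from h import *
import cv2
d=np.load("press.npz");c=env.read_camera("top")
p=np.array([[(79+137)/2,70],[(60+115)/2,215]])/2+[140,110]
print("roller axis ends",((cast(c,p,.083)[:,:2]-d["t"])@d["R"]*1e3).round(1))
for f in("top","scene"):
    a=cv2.imread(f"pics/{f}0.png");b=cv2.imread(f"pics/{f[0]}8.png");g=cv2.absdiff(a,b).max(2)
    boxes={"top":{"knife":(155,90,240,130),"jar":(240,90,275,130),"brayer":(278,88,350,150),"print":(308,165,345,240)},"scene":{"knife":(245,300,320,370),"jar":(225,268,258,302),"brayer":(172,222,240,292),"print":(236,178,280,210)}}[f]
    for k,(x0,y0,x1,y1) in boxes.items(): print(f,k,(g[y0:y1,x0:x1]>40).sum())
E
```

```text
roller axis ends [[168.9 -77.5]
 [162.4  81.4]]
top knife 2502
top jar 412
top brayer 348
top print 1098
scene knife 14
scene jar 0
scene brayer 0
scene print 95
```

The roller reads 165.6 mm on average. The top-camera differences look like an exposure change, so I'll check that using edge shifts, and recheck squareness.

```bash
python3 - <<'E'
import cv2,numpy as np
a=cv2.imread("pics/top0.png");b=cv2.imread("pics/t8.png")
print(np.median(a[300:,0:100],(0,1)),np.median(b[300:,0:100],(0,1)))
for k,(x0,y0,x1,y1) in {"knife":(155,88,240,130),"jar":(238,88,278,132),"brayer":(278,86,368,155),"print":(304,163,345,240)}.items():
    f=[cv2.Laplacian(cv2.GaussianBlur(cv2.cvtColor(i[y0:y1,x0:x1],6).astype(np.float32),(0,0),1.2),5) for i in(a,b)]
    print(k,cv2.phaseCorrelate(f[0],f[1],cv2.createHanningWindow((x1-x0,y1-y0),5)))
f=np.vstack([cv2.resize(b[125:225,145:245],(580,580),interpolation=2)])
cv2.imwrite("pics/t9.png",f)
E
```

```text
[127. 151. 148.] [166. 196. 192.]
knife ((-0.010592576678114085, 0.4908367003204184), 0.9816840277777777)
jar ((0.029306114052666032, 0.5075216300785925), 0.9898521200815836)
brayer ((0.001389824752543234, -0.003554821914377726), 0.9686720353585703)
print ((0.33690391859613555, -0.00647572848680511), 0.7069525896178351)
```

View pics/t9.png

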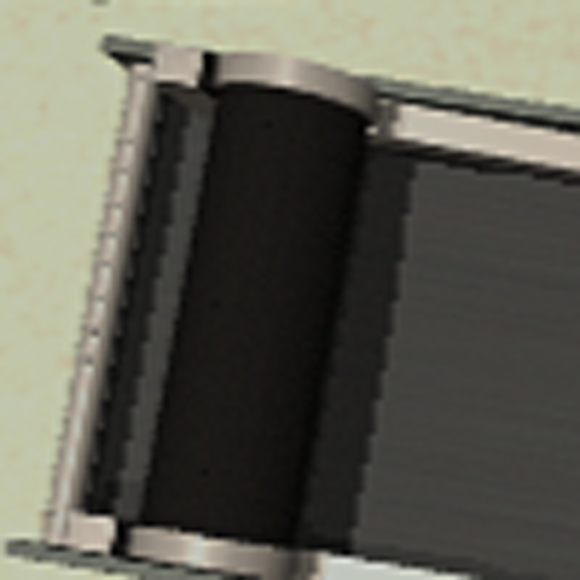

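The roller is parallel to the tie bar and both runners are at the rubber stop faces. The other objects show no real shift: under 0.5 px, while the brightness changed by about 30%.

```bash
python3 -c "
from cell import env
print(env.get_obs()['time_s']);print(env.sign_off())"
```

```text
25.275
the job is handed in; nothing more can be done
None
```

The roller is parked fully home against both end stops, and I handed the job in at 25.3 s of the 38 s allowed. I put both open fingertips behind the drum and pushed at 8–16 mm/s along the rails and up the ramps. The measured push stayed around 1.4 N. Past the crest it rolled the last stretch down into the dip by itself, as expected. I then touched it once at about 3 N to confirm it was seated, and backed the arm well clear.

**Position:** The touch stopped where the roller's centre would be at about x = 165 mm, which is home. The top camera gave 165.6 mm on average.

**Squareness:** The two ends read 168.9 and 162.4 mm from hand-picked pixels, which on its own would mean a slight skew. The enlarged view shows the roller parallel to the tie bar with both runners at the stops, so I took the difference as reading error.

**Other objects:** The print, hand roller, ink jar and palette knife show no visible movement, with image shifts of about half a pixel or less. A plain picture comparison from the top camera did show large differences. The picture had brightened by about 30%, so I checked edge shifts instead. The print's match was the weakest (0.71, against 0.97 or better for the others).

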